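# Set the running clearance of a bearing adjuster

## Robot

A 7-joint arm with a two-finger parallel gripper is mounted at the origin on a cart in front of the work surface, level with it; the furniture and walls round the work are solid. World frame = base frame: x ahead of the robot, y to its left, z up, the work surface at z = 0. Lengths are in m, angles in rad, forces in N, time in s.
With the tool pointing down it reaches from about 0.4 to 0.85 m from the base axis. Payload 10.4 kg.
Tool frame: the origin (TCP) lies at the very end of the fingers, on their centre line; the grasp point (between the pads) lies 19 mm behind it; z points along the fingers, y is the line along which they close (so a half turn about z gives the same grasp; the last joint's range is limited). The gripper opens to 85 mm and grips with 20 to 120 N. Pads are 22 mm wide; open, the fingers measure 114 mm over their backs; the gripper's body (76 mm by 85 mm) begins 54 mm behind the grasp point. The pads swing forward as they close: fully open they stand 13 mm farther back than shut.
Start: joints at [1.283, 0.332, -0.065, 1.46, 0.022, 1.35, -0.088], TCP at [0.164, -0.603, 0.231] pointing down, gripper open.
Joint ranges: [-2.6, 2.6], [-0.5, 2.12], [-1.47, 1.34], [0.16, 2.42], [-1.27, 4.41], [0.06, 2.06], [-2.6, 2.6]. Speed limits (rad/s): [2.22, 2.22, 2.79, 2.79, 3.14, 3.14, 3.14].

## Interface

Orientations are given as a 3x3 rotation matrix whose columns are the frame's x, y, z axes.
In Python, from rig import r gives the robot as it stands.
- The arm moves only by the tool play_rows, never from a script. Its argument "targets" is a list of rows, each an object with "linear": the shift along the tool's x, y, z in cm, a list of three; "twist": the turn about the tool's z in rad; "grip": the finger opening in cm, from 0 to 8.54. A call has 1 to 12 rows; each row is the pose to reach, as a shift and turn from the pose commanded when the call began, along the tool's axes at that moment; what a row does not reach only later rows make up. A row lasts 1/12 s, in which the tool goes at most 41.7 mm and 7.16 degrees, less where a joint would pass 70% of its speed; a pose out of reach is approached as far as the arm can. A call with a gripper value outside its range is refused whole. The fingers move at their own pace and stop on an object; "grip_force" is the grip in N (left out, the last holds). Time passes only in rows, so rows that repeat a pose let the fingers close. It gives the time, the measured TCP pose, the force, the opening and the grip force at its end, in the units of the state.
- r.get_obs(): the state, without advancing time (a new reading comes with each control period).
- r.capture(name): name is "scene" or "side" or "wrist"; returns a dict with "img" (400x640x3 uint8, red, green, blue), "fx", "fy", "cx", "cy" (pixels), "dist" ([k1, k2, p1, p2, k3] as OpenCV has them; the pictures are not rectified), "origin" and "orientation" of the camera in the world. Camera axes: x right, y up, looking along -z (the intrinsics and any distortion apply to the point x, -y, -z); pixel columns grow to the right and rows downward; lengths in m; the calibration is good to about 2 mm. A picture is of the moment at which its call begins. There is no depth.
- r.sign_off(): hands the job in; it is judged then, once.
The state is a dict: "t": time; "q": joint angles; "qvel": joint speeds; "tau": joint torques, N m; "tcp_pos": TCP position; "eef_rot": TCP orientation; "force": force on the tool from outside, world axes, zero at the start; "wrist_torque": the same for the moment, N m; "opening": finger opening in m; "grip_force": force on a finger pad.
Only numpy, scipy, OpenCV 4.12 (cv2) and the standard library are available. Lean on these libraries where they do the work, as an engineer would, in place of code of your own. Each camera call takes 0.05 s, during which the arm holds its last target. There are 200 camera calls.

## Task

Two bearing housings are bolted to the worktop. On the one with the straight bar handle, turn the adjusting screw clockwise (seen from above) until it bottoms, then back it off anticlockwise by one sixth of a turn (60 degrees, two marks of the dial) and let go. Leave the screw with the round knob as it is set.

Things in the scene. Friction and masses are not known exactly. Their poses are not given: they have to be found in the camera images.
- adjuster (a joint): angle (rad) by which the bar-handled screw is backed off from its bottom: 0 = bottomed, a hard stop; grows anticlockwise seen from above, to 2.4. Starts at 0.35 to 0.75. Its axis is vertical through the bar's centre; it does not rise or sink. Light friction (0.08 N m) holds it wherever it is left.
- adjuster_grip (a point): centre of the black bar handle, on the screw's axis, 89 mm above the worktop. Bar 62 long, 14 wide, 30 mm high (74 to 104 mm above the worktop), pinched across its width. The point turns with the bar: x points level along it to the end with a white line on top and a steel pointer below, z up. Under the bar: 16 mm neck, then a collar 34 mm in diameter, top 60 mm above the worktop.
- housing_bar: the fixed aluminium housing of the bar-handled screw; origin on the screw's axis at worktop height, z up. Flange 84 (x) by 100 (y) by 12 mm; above it a round body whose dial face, 82 mm in diameter, is 55 mm up. The dial has 12 marks 30 degrees apart; the pointer is at the one long mark, on the housing's -x side, when the screw is bottomed.
- round_knob_rim (a point): point on the rim of the round fluted black knob (49 mm diameter, 74 to 104 mm above the worktop) on an equal second housing; 89 mm up, on the side of the knob's white line. Its x axis points outwards: the knob's axis lies 24 mm back along -x. It turns as easily and must stay as set.
Things that resemble listed ones, but are neither listed nor needed, are in the scene too. What is shaped like the housing_bar but orange is not meant.

How it is judged:
By the outcome, as a careful person would: the job done as asked, in the order asked, and still so for the second after the job is handed in, with the robot touching nothing.
It also fails if it takes over 35 s, if anything falls off the work surface, if the arm or the gripper's body presses on something with over 40 N, if the wrist force passes 120 N, or if a joint passes its speed limit or range.

## Working session

There is one attempt and no reset: what is moved stays moved. The work goes in short steps, Python scripts to look and compute and a tool call to move; the robot and the scene stay as the last step left them, time stands still between calls to the robot, and variables do not carry over. Pictures are saved under pics/ and viewed, at most 10 in all, crops included, and the job is handed in when it is done.

Besides the shell and the picture viewer there is one more tool, called after ">>>" in YAML: its name, and indented under it one key for each argument. play_rows: Moves the arm, as the interface text tells. Its arguments: {"type":"object","properties":{"targets":{"type":"array"},"grip_force":{"type":"number"}},"required":["targets"]}

```bash
mkdir -p pics; cat > h.py <<'E'
import numpy as np, cv2
from rig import r
def cap(n,f=None):
    c=r.capture(n)
    if f: cv2.imwrite('pics/'+f,c['img'][:,:,::-1])
    return c
def ray(c,u,v):
    K=np.array([[c['fx'],0,c['cx']],[0,c['fy'],c['cy']],[0,0,1]])
    p=cv2.undistortPoints(np.array([[[u,v]]],float),K,np.array(c['dist'],float))[0,0]
    return np.array(c['origin']),np.array(c['orientation'])@np.array([p[0],-p[1],-1])
def onz(c,u,v,z):
    o,d=ray(c,u,v); return o+d*(z-o[2])/d[2]
def proj(c,P):
    K=np.array([[c['fx'],0,c['cx']],[0,c['fy'],c['cy']],[0,0,1]])
    q=np.array(c['orientation']).T@(np.array(P)-c['origin']); q=q*[1,-1,-1]
    return cv2.projectPoints(q[None,None],np.zeros(3),np.zeros(3),K,np.array(c['dist'],float))[0][0,0]
E
python3 - <<'E'
from h import *
o=r.get_obs();print(o['t'],o['tcp_pos'],o['eef_rot'],o['opening'])
a=cap('scene','scene1.png');b=cap('side','side1.png')
for c in(a,b):print(c['origin'],c['orientation'])
E
```

```text
0.0 [ 0.16348324 -0.6028491   0.23052883] [[ 9.65135201e-01  2.61751561e-01 -4.05054615e-04]
 [ 2.61751871e-01 -9.65134264e-01  1.34547429e-03]
 [-3.87520919e-05 -1.40458840e-03 -9.99999013e-01]] 0.08523800493277713
[0.01684294 0.61387125 0.72855685] [[-0.81388798  0.34322861 -0.4688075 ]
 [-0.58093961 -0.46714992  0.66654341]
 [ 0.00977338  0.81484052  0.5796028 ]]
[-0.55623989 -0.52545733  0.61449889] [[ 0.37756572  0.38976357 -0.83995743]
 [-0.92572048  0.18046911 -0.33237402]
 [ 0.02203909  0.90305883  0.42895107]]
```

View pics/scene1.png

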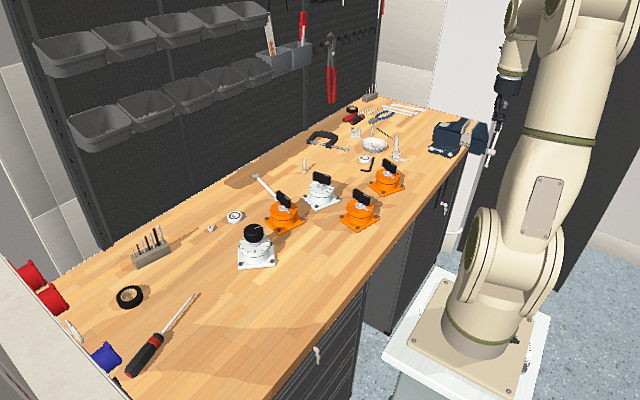

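View pics/side1.png

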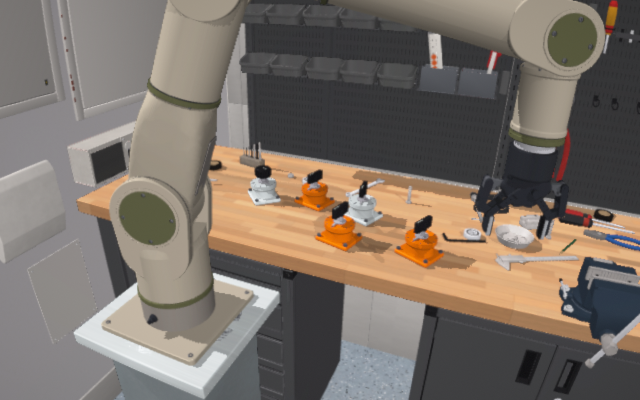

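Scene view candidates: an aluminium housing with a bar at (320,190), three orange housings with bars at (283,213), (360,210) and (386,178), and an aluminium housing with the round knob at (255,247). I choose (320,190), which is at (361,205) in the side view. Next I check it in a crop.

```bash
python3 - <<'E'
from h import *
a=cap('scene');b=cap('side')
f=lambda c,x,y:cv2.resize(c['img'][y-45:y+45,x-45:x+45,::-1],(400,400),interpolation=cv2.INTER_CUBIC)
cv2.imwrite('pics/crop1.png',np.hstack([f(a,320,190),f(b,361,205)]))
print(onz(a,321,177,.104),onz(b,363,187,.104))
for n,p in dict(o1=(283,198),o2=(362,197),o3=(389,165),k=(254,230)).items(): print(n,onz(a,*p,.1))
E
```

```text
[ 0.55739551 -0.2027574   0.104     ] [ 0.55018267 -0.22327164  0.104     ]
o1 [ 0.5857099  -0.04964399  0.1       ]
o2 [ 0.40341747 -0.18969971  0.1       ]
o3 [ 0.42042881 -0.4042041   0.1       ]
k [0.55678093 0.1045542  0.1       ]
```

View pics/crop1.png

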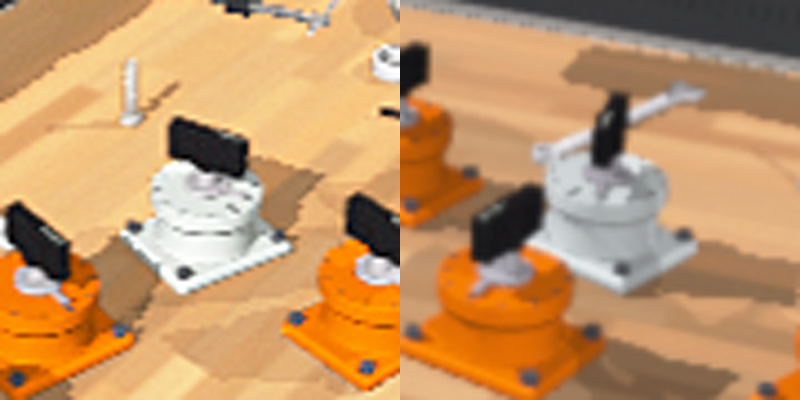

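The crop shows a white aluminium housing with a straight bar, bar centre about (322,178) in scene and (363,189) in side. That confirms the choice, and the orange ones are lookalikes. I'll move above it.

>>> play_rows:
  targets:
    - {"linear": [10, -6, 0], "twist": 0, "grip": 8.5}
    - {"linear": [20, -12, 0], "twist": 0, "grip": 8.5}
    - {"linear": [30, -18, 0], "twist": 0, "grip": 8.5}
    - {"linear": [40, -23, 0], "twist": 0, "grip": 8.5}
    - {"linear": [47, -27, 0], "twist": 0, "grip": 8.5}
    - {"linear": [47, -27, 0], "twist": 0, "grip": 8.5}
    - {"linear": [47, -27, 0], "twist": 0, "grip": 8.5}
    - {"linear": [47, -27, 0], "twist": 0, "grip": 8.5}
    - {"linear": [47, -27, 0], "twist": 0, "grip": 8.5}
    - {"linear": [47, -27, 0], "twist": 0, "grip": 8.5}
    - {"linear": [47, -27, 0], "twist": 0, "grip": 8.5}
    - {"linear": [47, -27, 0], "twist": 0, "grip": 8.5}

```text
t: 1.2
tcp_pos: [0.5177, -0.2476, 0.2314]
eef_rot: [[0.965, 0.261, 0.0], [0.261, -0.965, -0.0], [0.0, 0.0, -1.0]]
force: [0.6, -0.4, -0.4]
opening: 0.0847
grip_force: 0.0
```

>>> play_rows:
  targets:
    - {"linear": [0, 0, 0], "twist": 0, "grip": 8.5}
    - {"linear": [0, 0, 0], "twist": 0, "grip": 8.5}

```text
t: 1.37
tcp_pos: [0.5182, -0.2464, 0.231]
eef_rot: [[0.964, 0.267, 0.0], [0.267, -0.964, 0.001], [0.0, -0.001, -1.0]]
force: [-0.2, -0.9, -0.2]
opening: 0.0851
grip_force: 0.0
```

```bash
python3 - <<'E'
from h import *
o=r.get_obs();print(o['t'],o['tcp_pos'],o['eef_rot'],o['q'])
c=cap('wrist','wrist1.png');print(c['origin'],c['orientation'])
E
```

```text
1.3667 [ 0.51821421 -0.24635233  0.23098016] [[ 9.63759337e-01  2.66773200e-01  8.64076761e-06]
 [ 2.66773024e-01 -9.63758735e-01  1.11971403e-03]
 [ 3.07037311e-04 -1.07682973e-03 -9.99999373e-01]] [ 0.70365328  0.24736113 -0.40024873  1.58409522  0.09728707  1.3304238
 -1.0096374 ]
[ 0.58455748 -0.22772775  0.37396853] [[ 2.67098666e-01  9.27952481e-01  2.59927868e-01]
 [-9.63668836e-01  2.57429517e-01  7.12209167e-02]
 [-8.23479332e-04 -2.69507398e-01  9.62997967e-01]]
```

View pics/wrist1.png

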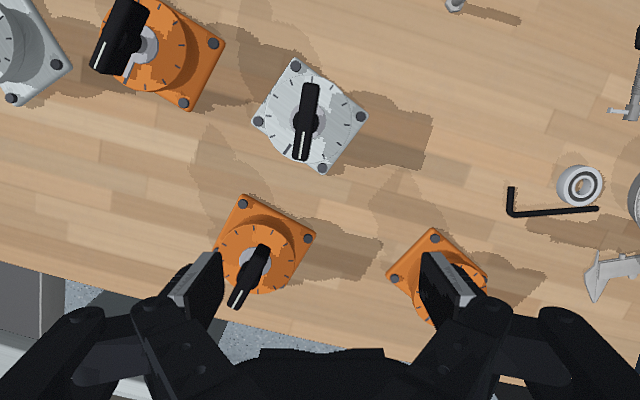

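The wrist view shows the target at (307,122), its white line at the lower end near (302,158), and flange bolts at (297,65), (360,117), (322,168) and (258,120).

```bash
cat > m.py <<'E'
from h import *
def bar(c,x0,x1,y0,y1,th=60):
    g=c['img'][y0:y1,x0:x1].max(2)
    n,l,s,_=cv2.connectedComponentsWithStats((g<th).astype(np.uint8))
    i=1+np.argmax(s[1:,4]); m=(l==i).astype(np.uint8)
    cs,_=cv2.findContours(m,cv2.RETR_EXTERNAL,cv2.CHAIN_APPROX_NONE)
    pts=[onz(c,p[0][0]+x0,p[0][1]+y0,.1)[:2]*1000 for p in max(cs,key=len)]
    R=cv2.minAreaRect(np.array(pts,np.float32)); P=cv2.boxPoints(R)
    e=[P[1]-P[0],P[2]-P[1]]; e=max(e,key=np.linalg.norm)
    return R,np.degrees(np.arctan2(e[1],e[0]))%180
E
python3 - <<'E'
from m import *
c=cap('wrist')
R,a=bar(c,265,350,70,175);print('bar',R,a)
b=[onz(c,*p,.015) for p in((297,65),(360,117),(322,168),(258,120))]
print(np.array(b)*1000,np.mean(b,0)*1000)
for i in range(4):
    d=b[(i+1)%4]-b[i];print(np.linalg.norm(d)*1000,np.degrees(np.arctan2(d[1],d[0])))
a=cap('scene');s=cap('side')
o1,d1=ray(a,321.8,177.6);o2,d2=ray(s,363.3,189)
t=np.linalg.lstsq(np.c_[d1,-d2],o2-o1,rcond=None)[0];print(o1+d1*t[0],o2+d2*t[1])
w=[onz(c,305,140,.104),onz(c,302,158,.104)];print(w)
E
```

```text
bar ((569.1558837890625, -218.31967163085938), (61.6097526550293, 20.237592697143555), 12.270291328430176) 12.27028
[[ 616.17821432 -195.56377064   15.        ]
 [ 583.65396634 -272.12735696   15.        ]
 [ 520.74092494 -247.98378847   15.        ]
 [ 552.45581856 -169.36416318   15.        ]] [ 568.25723104 -221.25976981   15.        ]
83.18539208939731 -113.0158084447107
67.38666543131203 159.00514801376613
84.77546790251594 68.03101672658674
68.89820862537118 -22.350125443696427
[ 0.56564034 -0.21992952  0.08978234] [ 0.56609853 -0.22024092  0.09058246]
[array([ 0.5546509 , -0.22434703,  0.104     ]), array([ 0.53994275, -0.22564888,  0.104     ])]
```

>>> play_rows:
  targets:
    - {"linear": [3, -0.6, 2], "twist": 0.03, "grip": 8.5}
    - {"linear": [5.5, -1.2, 4], "twist": 0.06, "grip": 8.5}
    - {"linear": [5.5, -1.2, 7], "twist": 0.06, "grip": 6}
    - {"linear": [5.5, -1.2, 7], "twist": 0.06, "grip": 5}
    - {"linear": [5.5, -1.2, 7], "twist": 0.06, "grip": 5}
    - {"linear": [5.5, -1.2, 7], "twist": 0.06, "grip": 5}

```text
t: 2.07
tcp_pos: [0.5662, -0.225, 0.1629]
eef_rot: [[0.98, 0.201, 0.001], [0.201, -0.98, -0.001], [0.001, 0.001, -1.0]]
force: [-0.5, 0.7, 0.7]
opening: 0.0502
grip_force: 0.0
```

```bash
python3 - <<'E'
from h import *
o=r.get_obs();print(o['t'],o['tcp_pos'],o['eef_rot'],o['q'])
c=cap('wrist','wrist2.png')
print(proj(c,(.5675,-.22,.104)),proj(c,o['tcp_pos']))
E
```

```text
2.0667 [ 0.5662456  -0.2249959   0.16292839] [[ 9.79524793e-01  2.01321524e-01  9.08306109e-04]
 [ 2.01322549e-01 -9.79524231e-01 -1.22978285e-03]
 [ 6.42126085e-04  1.38746530e-03 -9.99998831e-01]] [ 0.62342613  0.37171708 -0.40221844  1.5773713   0.15289188  1.2223812
 -1.17441537]
[314.47270038 214.72329309] [322.11671892 258.54054809]
```

View pics/wrist2.png

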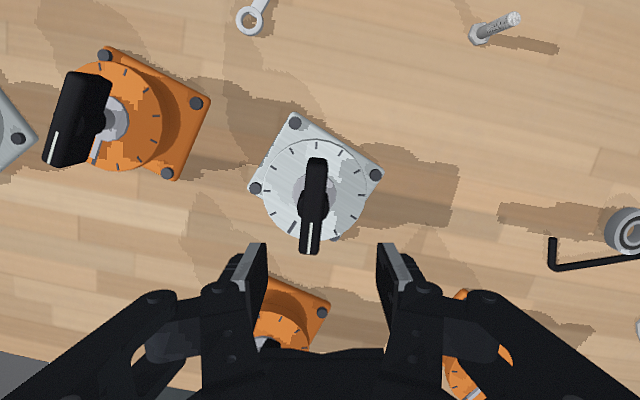

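The wrist view at z 0.163 shows the bar centred between the fingers, spanning (317,157) to (309,254), with the white line at the lower end. The dial is visible around it.

```bash
python3 - <<'E'
from m import *
o=r.get_obs();print(o['tcp_pos'])
c=cap('wrist')
R,a=bar(c,280,345,145,262);print(R,a)
u=np.array([np.cos(np.radians(a)),np.sin(np.radians(a))])
e=onz(c,309,254,.104)[:2];e2=onz(c,307.5,235,.104);e3=onz(c,310,252,.104)
print('from end',(e+u*.031)*1000)
b=[onz(c,*p,.015)*1000 for p in((295,123),(375,175),(255,187))];print((b[1]+b[2])/2)
d=b[2]-b[0];print(np.degrees(np.arctan2(d[1],d[0])),np.degrees(np.arctan2(*(b[1]-b[0])[1::-1])))
E
```

```text
[ 0.56665259 -0.22494284  0.16348008]
((570.7608642578125, -218.01876831054688), (65.04661560058594, 20.117576599121094), 11.949335098266602) 11.949339
from end [ 570.56779359 -215.39390268]
[ 569.98009697 -218.18408451   15.        ]
158.18205960923711 -111.14669102130898
```

>>> play_rows:
  targets:
    - {"linear": [0.45, -0.55, 0], "twist": 0, "grip": 6}
    - {"linear": [0.45, -0.55, 3], "twist": 0, "grip": 6}
    - {"linear": [0.45, -0.55, 6], "twist": 0, "grip": 6}
    - {"linear": [0.45, -0.55, 9], "twist": 0, "grip": 6}
    - {"linear": [0.45, -0.55, 9], "twist": 0, "grip": 6}
    - {"linear": [0.45, -0.55, 9], "twist": 0, "grip": 4}
    - {"linear": [0.45, -0.55, 9], "twist": 0, "grip": 2}
  grip_force: 30

```text
t: 2.75
tcp_pos: [0.5712, -0.2172, 0.0737]
eef_rot: [[0.979, 0.203, 0.003], [0.203, -0.979, -0.001], [0.002, 0.001, -1.0]]
force: [0.7, 0.8, 0.3]
opening: 0.0368
grip_force: 0.0
```

>>> play_rows:
  targets:
    - {"linear": [0, 0, 0], "twist": 0, "grip": 1.5}
    - {"linear": [0, 0, 0], "twist": 0, "grip": 1}
    - {"linear": [0, 0, 0], "twist": 0, "grip": 1}
    - {"linear": [0, 0, 0], "twist": 0, "grip": 1}

```text
t: 3.08
tcp_pos: [0.5718, -0.2182, 0.074]
eef_rot: [[0.979, 0.203, 0.005], [0.203, -0.979, -0.002], [0.004, 0.003, -1.0]]
force: [3.2, -2.5, 7.8]
opening: 0.014
grip_force: 29.0
```

```bash
python3 - <<'E'
from h import *
o=r.get_obs();print(o['t'],o['tcp_pos'],o['eef_rot'][:,0],o['q'],o['force'],o['wrist_torque'],o['opening'],o['grip_force'])
E
```

```text
3.0833 [ 0.57181308 -0.21817514  0.07399228] [0.97925368 0.20259383 0.00423954] [ 0.59942399  0.46173351 -0.39095581  1.65670876  0.1975278   1.05680586
 -1.21805494] [ 3.19345869 -2.45648601  7.76494947] [-0.46797475 -0.33913132 -0.08166101] 0.013950421349594502 28.96672859787941
```

Firm grip. I'll turn clockwise most of the way, then in small steps to feel for the stop.

>>> play_rows:
  targets:
    - {"linear": [0, 0, 0], "twist": 0.08, "grip": 1}
    - {"linear": [0, 0, 0], "twist": 0.16, "grip": 1}
    - {"linear": [0, 0, 0], "twist": 0.24, "grip": 1}
    - {"linear": [0, 0, 0], "twist": 0.32, "grip": 1}
    - {"linear": [0, 0, 0], "twist": 0.4, "grip": 1}
    - {"linear": [0, 0, 0], "twist": 0.48, "grip": 1}
    - {"linear": [0, 0, 0], "twist": 0.48, "grip": 1}
    - {"linear": [0, 0, 0], "twist": 0.48, "grip": 1}

```text
t: 3.75
tcp_pos: [0.5717, -0.2195, 0.074]
eef_rot: [[0.962, -0.274, 0.005], [-0.274, -0.962, -0.004], [0.006, 0.002, -1.0]]
force: [2.4, -6.4, 6.1]
opening: 0.0136
grip_force: 30.5
```

```bash
cat > s.py <<'E'
from h import *
o=r.get_obs();R=o['eef_rot'];print(o['t'],o['tcp_pos'],'yaw',np.degrees(np.arctan2(R[1,0],R[0,0])),o['force'],o['wrist_torque'],o['opening'],o['grip_force'])
E
python3 s.py
```

```text
3.75 [ 0.57171345 -0.21947246  0.07397363] yaw -15.894370077308022 [ 2.42906227 -6.43988624  6.08209996] [-1.27287826 -0.53760817 -0.03609221] 0.013648357025542112 30.45151859521866
```

>>> play_rows:
  targets:
    - {"linear": [0, 0, 0], "twist": 0.04, "grip": 1}
    - {"linear": [0, 0, 0], "twist": 0.08, "grip": 1}
    - {"linear": [0, 0, 0], "twist": 0.08, "grip": 1}

```text
t: 4.0
tcp_pos: [0.5717, -0.2197, 0.074]
eef_rot: [[0.936, -0.352, 0.005], [-0.352, -0.936, -0.004], [0.006, 0.002, -1.0]]
force: [2.8, -8.0, 5.6]
opening: 0.0134
grip_force: 30.1
```

```bash
python3 s.py
```

```text
4.0 [ 0.57166623 -0.21968143  0.07401174] yaw -20.59176082946033 [ 2.83332737 -7.99568717  5.57292194] [-1.42020873 -0.50065381 -0.0453315 ] 0.013446363740838681 30.143616199493408
```

>>> play_rows:
  targets:
    - {"linear": [0, 0, 0], "twist": 0.03, "grip": 1}
    - {"linear": [0, 0, 0], "twist": 0.03, "grip": 1}
    - {"linear": [0, 0, 0], "twist": 0.03, "grip": 1}

```text
t: 4.25
tcp_pos: [0.5715, -0.2196, 0.074]
eef_rot: [[0.926, -0.377, 0.005], [-0.377, -0.926, -0.004], [0.006, 0.002, -1.0]]
force: [0.9, -7.6, 7.1]
opening: 0.0136
grip_force: 34.8
```

```bash
python3 s.py
```

```text
4.25 [ 0.57146155 -0.21961401  0.07398474] yaw -22.135960665470986 [ 0.91062008 -7.63662108  7.10675224] [-1.42688535 -0.24208493  0.45769655] 0.013568905078757052 34.84343737363815
```

>>> play_rows:
  targets:
    - {"linear": [0, 0, 0], "twist": 0.03, "grip": 1}
    - {"linear": [0, 0, 0], "twist": 0.03, "grip": 1}
    - {"linear": [0, 0, 0], "twist": 0.03, "grip": 1}

```text
t: 4.5
tcp_pos: [0.5715, -0.2196, 0.074]
eef_rot: [[0.915, -0.403, 0.005], [-0.403, -0.915, -0.005], [0.006, 0.002, -1.0]]
force: [1.9, -7.8, 7.7]
opening: 0.0134
grip_force: 51.0
```

```bash
python3 s.py
```

```text
4.5 [ 0.57148966 -0.21961929  0.07403343] yaw -23.785853104195112 [ 1.89973994 -7.78218556  7.66637973] [-1.54833944 -0.20664621  1.08597664] 0.013390004121081508 50.97068952047266
```

The torque has risen to 1.1 N m, so it is bottomed at tool yaw of about -20.8°. Now I'll back off to a yaw of about 39.3°.

>>> play_rows:
  targets:
    - {"linear": [0, 0, 0], "twist": -0.1, "grip": 1}
    - {"linear": [0, 0, 0], "twist": -0.2, "grip": 1}
    - {"linear": [0, 0, 0], "twist": -0.3, "grip": 1}
    - {"linear": [0, 0, 0], "twist": -0.4, "grip": 1}
    - {"linear": [0, 0, 0], "twist": -0.5, "grip": 1}
    - {"linear": [0, 0, 0], "twist": -0.6, "grip": 1}
    - {"linear": [0, 0, 0], "twist": -0.7, "grip": 1}
    - {"linear": [0, 0, 0], "twist": -0.8, "grip": 1}
    - {"linear": [0, 0, 0], "twist": -0.9, "grip": 1}
    - {"linear": [0, 0, 0], "twist": -1.0, "grip": 1}
    - {"linear": [0, 0, 0], "twist": -1.05, "grip": 1}
    - {"linear": [0, 0, 0], "twist": -1.05, "grip": 1}

```text
t: 5.5
tcp_pos: [0.5711, -0.2172, 0.0739]
eef_rot: [[0.803, 0.596, 0.003], [0.596, -0.803, -0.001], [0.002, 0.003, -1.0]]
force: [-2.5, 0.9, 11.7]
opening: 0.0134
grip_force: 30.7
```

>>> play_rows:
  targets:
    - {"linear": [0, 0, 0], "twist": 0, "grip": 1}
    - {"linear": [0, 0, 0], "twist": 0, "grip": 1}

```text
t: 5.67
tcp_pos: [0.5711, -0.2171, 0.0739]
eef_rot: [[0.805, 0.593, 0.003], [0.593, -0.805, -0.001], [0.002, 0.003, -1.0]]
force: [-2.9, 0.5, 12.0]
opening: 0.0134
grip_force: 30.6
```

```bash
python3 s.py
```

```text
5.6667 [ 0.57113547 -0.217139    0.07391331] yaw 36.3723352875876 [-2.92829925  0.47316638 11.95607872] [0.33207538 0.51801352 0.05812549] 0.013405690253593831 30.623393654823303
```

>>> play_rows:
  targets:
    - {"linear": [0, 0, 0], "twist": -0.03, "grip": 1}
    - {"linear": [0, 0, 0], "twist": -0.052, "grip": 1}
    - {"linear": [0, 0, 0], "twist": -0.052, "grip": 1}
    - {"linear": [0, 0, 0], "twist": -0.052, "grip": 1}

```text
t: 6.0
tcp_pos: [0.5711, -0.217, 0.0739]
eef_rot: [[0.773, 0.634, 0.003], [0.634, -0.773, -0.001], [0.001, 0.003, -1.0]]
force: [-2.9, 0.6, 11.6]
opening: 0.0135
grip_force: 30.7
```

```bash
python3 s.py
```

```text
6.0 [ 0.57107215 -0.21704113  0.07391213] yaw 39.35977151647972 [-2.85731251  0.55475583 11.56629132] [0.38293519 0.63624802 0.13123449] 0.013531620337173412 30.68775326013565
```

>>> play_rows:
  targets:
    - {"linear": [0, 0, 0], "twist": 0, "grip": 3}
    - {"linear": [0, 0, 0], "twist": 0, "grip": 5}
    - {"linear": [0, 0, 0], "twist": 0, "grip": 6}
    - {"linear": [0, 0, 0], "twist": 0, "grip": 6}
    - {"linear": [0, 0, -3], "twist": 0, "grip": 6}
    - {"linear": [0, 0, -6], "twist": 0, "grip": 6}
    - {"linear": [0, 0, -9], "twist": 0, "grip": 6}
    - {"linear": [-1, 0, -12], "twist": 0, "grip": 6}
    - {"linear": [-2, 0, -13], "twist": 0, "grip": 6}
    - {"linear": [-2, 0, -13], "twist": 0, "grip": 6}
    - {"linear": [-2, 0, -13], "twist": 0, "grip": 6}

```text
t: 6.92
tcp_pos: [0.5541, -0.2303, 0.2012]
eef_rot: [[0.774, 0.633, 0.0], [0.633, -0.774, -0.001], [-0.0, 0.001, -1.0]]
force: [-0.1, -0.2, 0.4]
opening: 0.0597
grip_force: 0.0
```

```bash
python3 s.py; python3 - <<'E'
from m import *
c=cap('wrist','wrist3.png');q=proj(c,(.571,-.2175,.104));print(q)
x,y=q.astype(int)
print(bar(c,x-42,x+42,max(y-55,0),y+55))
cr=c['img'][max(y-75,0):y+75,x-90:x+90,::-1];cv2.imwrite('pics/w3c.png',cv2.resize(cr,(720,4*cr.shape[0]),interpolation=cv2.INTER_CUBIC));print(x-90,max(y-75,0))
E
```

```text
6.9167 [ 0.55409288 -0.23030713  0.20116823] yaw 39.27221863677815 [-0.10137477 -0.2106971   0.36777838] [-2.40453614e-03 -2.77208049e-03 -2.17381520e-05] 0.059747577216446336 0.0
[322.40154894 173.86103461]
(((569.38134765625, -217.98095703125), (63.02665710449219, 20.145992279052734), 39.28955078125), np.float32(39.289577))
232 98
```

View pics/w3c.png

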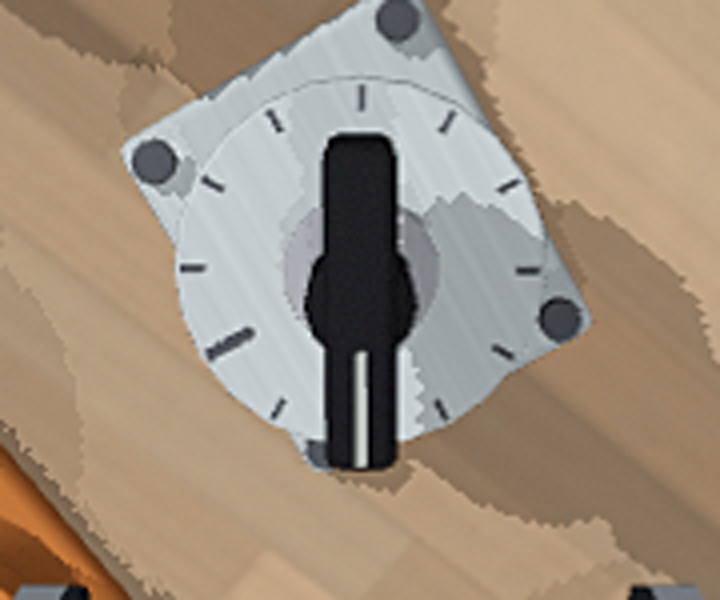

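The crop shows the white-line end two marks anticlockwise of the long mark at (230,343). The opposite mark at (361,97) lies dead in line with the bar, and the fingers are clear. Handing in.

```bash
python3 -c "
from rig import r
print(r.sign_off())"
```

```text
the job is handed in; nothing more can be done
None
```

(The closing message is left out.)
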